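# Start warming a beaker of wax on a heating stirrer with a coaxial control

### The job

Stand the wax beaker in the middle of the stirrer's white hot plate and let go of it; then switch the heat on by pushing in the small inner knob just far enough to free its safety catch and turning it clockwise until its red line points at the red marker, and let go. The stirring speed on the outer ring is already right, so do not drag it along, and do not lean on the knob or shift the other things on the bench.

Things in the scene. Friction and masses are not known exactly. Their poses are not given: they have to be found in the camera images.
- beaker_mid (a point): Loose glass beaker with a yellow cake of wax in it, upright, diameter 58 mm (62 mm at the rim), height 78 mm, about 0.16 kg. The point is on its axis, half-way up (39 mm above its underside).
- stirrer: Heating magnetic stirrer, fixed, 300 mm long (its x) and 160 mm wide (its y); origin at the centre of its underside, on the bench. Its -x end is a low control deck (upper face 58 mm above the bench, x from -150 to -38 mm); the rest is a box 82 mm high that carries the hot plate.
- plate_mid (a point): Centre of the upper face of the white square hot plate (144 x 144 mm, 92 mm above the bench). Its axes are those of the stirrer.
- control (a point): Point on the control's upright axis, level with the outer ring's upper face: 105 mm from the stirrer's centre towards its -x end, 73 mm above the bench; axes of the stirrer. The underside of the inner knob's cap stands 5.4 to 13.4 mm above this point: the cap has 8 mm of loose end play, sits anywhere in it, and how far is not measured.
- stir_ring: Outer ring of the control, grey, ribbed, with a white line: stirring speed. Diameter 53 mm, 14.5 mm high; origin on the axis at the ring's underside (58.5 mm above the bench), x axis along its white line. It turns easily (0.02 N m) about the vertical and stays where it is left. Not to be turned.
- ring_mark (a point): Outer end of the white line on the outer ring: 25 mm from the axis, on its upper face.
- heat_line (a point): Inner knob of the control: heating. Black ribbed round cap with an aluminium top, 26 mm diameter, 24 mm tall, on a thin shaft; can be gripped by its side at any yaw. The point lies on the axis, level with the ring's upper face (it does not follow the cap in and out); x axis along the red line on the cap's top.
- heat (a joint): Inner knob's angle, rad: 0 = off (start), grows clockwise from above, to 2.4; stays where left. Scale lines 0.24 apart. Pushed down through its play (under 1 N) the cap meets a spring of 3 N + 1.7 N/mm. 3.5 mm into it (9 N) the catch that holds it off is free; 5.4 mm in (12 N) the cap bears on the outer ring and, some 2 N on, drags it round. Past off, the catch keeps the knob from rising fully.
- set_mark: Red marker tab (12 x 6 x 3 mm) on a thin fixed ring on the deck about the control. Origin on the axis at deck level; x axis points from the axis to the tab, whose centre is 41 mm out. It stands 0.85 to 1.35 rad clockwise of the knob's off position.
- jar_mid (a point): Bystander: closed clip-top glass jar, 62 mm diameter, 92 mm tall, loose; point at its centre, 46 mm up.
- oil_mid (a point): Bystander: amber oil bottle with white cap, 60 mm diameter, 190 mm tall, loose; point at its centre, 95 mm up.
- stopper_mid (a point): Bystander: small dark brown tapered stopper, 33 mm wide at the foot, 33 mm tall, loose; point at its centre.
Not all that is in view belongs to the job. What is shaped like the part that bears beaker_mid but black, pink or turquoise is not meant.

How it is judged:
By the outcome, as a careful person would: the job done as asked, in the order asked, and still so for the second after the job is handed in, with the robot touching nothing.
It also fails if it takes over 64 s, if anything falls off the work surface, if the arm or the gripper's body presses on something with over 40 N, if the wrist force passes 120 N, or if a joint passes its speed limit or range.

### The arm

A 7-joint arm with a two-finger parallel gripper is mounted at the origin on the work surface. World frame = base frame: x ahead of the robot, y to its left, z up, the work surface at z = 0. Lengths are in m, angles in degrees, forces in N, time in s.
With the tool pointing down it reaches from about 0.425 to 0.95 m from the base axis. Payload 4.7 kg.
Tool frame: the origin (TCP) lies at the very end of the fingers, on their centre line; the grasp point (between the pads) lies 19 mm behind it; z points along the fingers, y is the line along which they close (so a half turn about z gives the same grasp; the last joint's range is limited). The gripper opens to 87 mm and grips with 3 to 60 N. Pads are 19 mm wide; open, the fingers measure 117 mm over their backs; the gripper's body (75 mm by 190 mm) begins 51 mm behind the grasp point.
Start: joints at [-66.744, 26.849, -2.785, 87.806, 1.381, 65.374, -4.715], TCP at [0.284, 0.612, 0.223] pointing down, gripper open.
Joint ranges: [-148.3, 148.3], [-19.14, 114.17], [-79.39, 73.82], [5.75, 140.21], [-59.74, 239.74], [12.07, 113.84], [-152.46, 152.46]. Speed limits (degrees/s): [147.25, 147.25, 180, 180, 180, 180, 180].

### API

Orientations are given as [roll, pitch, yaw] about the fixed x, y, z axes, in that order (R = Rz(yaw) Ry(pitch) Rx(roll)).
In Python, from cell import manip gives the robot as it stands.
- The arm moves only by the shell command python3 -m handwheel 'ROWS' [FORCE]. ROWS is JSON, a list of rows, each an object with "offset": the shift along the tool's x, y, z in mm, a list of three; "rot": the turn, a rotation vector about the tool's x, y, z in degrees, a list of three; "claw": the finger opening in mm, from 0 to 87. A call has 1 to 5 rows; each row shifts and turns the commanded pose from where the row before left it, along the tool's axes as they then stand; what a row does not reach is not made up. A row lasts 1/12 s, in which the tool goes at most 41.7 mm and 7.16 degrees, less where a joint would pass 70% of its speed; a pose out of reach is approached as far as the arm can. A call with a gripper value outside its range is refused whole. The fingers move at their own pace and stop on an object; FORCE is the grip in N (left out, the last holds). Time passes only in rows, so rows that do not move let the fingers close. It gives the time, the measured TCP pose, the force, the opening and the grip force at its end, in the units of the state.
- manip.state(): the state, without advancing time (a new reading comes with each control period).
- manip.camera(name): name is "side" or "top"; returns the picture (384x512x3 uint8, blue, green, red); there is no depth.
- manip.camera_params(name): a dict with "fx", "fy", "cx", "cy" (pixels), "D" ([k1, k2, p1, p2, k3] as OpenCV has them; the pictures are not rectified), "position" and "orientation" of the camera in the world. Camera axes: x right, y up, looking along -z (the intrinsics and any distortion apply to the point x, -y, -z); pixel columns grow to the right and rows downward; lengths in m; the calibration is good to about 2 mm. A picture is of the moment at which its call begins. camera_params takes no time and is no camera call.
- manip.close_job(): hands the job in; it is judged then, once.
The state is a dict: "time_s": time; "qpos": joint angles; "dq": joint speeds; "effort": joint torques, N m; "tcp_pos": TCP position; "tool_rot": TCP orientation; "wrist_force": force on the tool from outside, world axes, zero at the start; "ft_torque": the same for the moment, N m; "width": finger opening in m; "gripper_force": force on a finger pad.
Only numpy, scipy, OpenCV 4.12 (cv2) and the standard library are available. Lean on these libraries where they do the work, as an engineer would, in place of code of your own. Each camera call takes 0.05 s, during which the arm holds its last target. There are 200 camera calls.

## Working session

There is one attempt and no reset: what is moved stays moved. The work goes in short steps, Python scripts to look and compute and a shell command to move; the robot and the scene stay as the last step left them, time stands still between calls to the robot, and variables do not carry over. Pictures are saved under pics/ and viewed, at most 10 in all, crops included, and the job is handed in when it is done.

```bash
mkdir -p pics; ls; python3 - <<'E'
from cell import manip
import cv2,json
for n in("top","side"):
    im=manip.camera(n); cv2.imwrite(f"pics/{n}0.png",im); print(n,manip.camera_params(n))
s=manip.state(); print(s)
E
```

```text
pics
top {'fx': 427.1718456851917, 'fy': 427.1718456851917, 'cx': 255.262164795244, 'cy': 186.3372842107281, 'D': array([-0.01640818,  0.        ,  0.        ,  0.        ,  0.        ]), 'position': array([0.3905083 , 0.02466281, 1.25327583]), 'orientation': array([  7.92244114,  -0.62988262, -90.8375495 ])}
side {'fx': 463.9087163367317, 'fy': 463.9087163367317, 'cx': 250.92101948407367, 'cy': 184.20424145507496, 'D': array([-0.11214653,  0.        ,  0.        ,  0.        ,  0.        ]), 'position': array([ 0.35824694, -1.13026123,  0.79671979]), 'orientation': array([ 5.84909651e+01, -5.60177565e-02, -8.96317298e+00])}
{'time_s': 0.1, 'qpos': array([-66.74301536,  26.89307404,  -2.78550811,  87.86631703,
         1.38163112,  65.37412697,  -4.71528552]), 'dq': array([ 0.04437072, -0.11508896, -0.03119329, -0.10977834, -0.08191636,
        0.09036699, -0.07788634]), 'effort': array([ 1.35362247e-03, -5.09172177e+01, -8.07252922e-02, -2.36830276e+01,
       -6.14932668e-02,  3.44534882e-02,  5.28575208e-05]), 'tcp_pos': array([0.28409234, 0.61172013, 0.22160401]), 'tool_rot': array([-1.79900133e+02,  3.59883457e-03,  1.55090393e+02]), 'wrist_force': array([ 0.09521412, -0.17683029, -0.22866985]), 'ft_torque': array([-0.02453218,  0.06585062,  0.00225847]), 'gripper_force': 0.0, 'width': 0.08702243525752526}
```

View pics/top0.png

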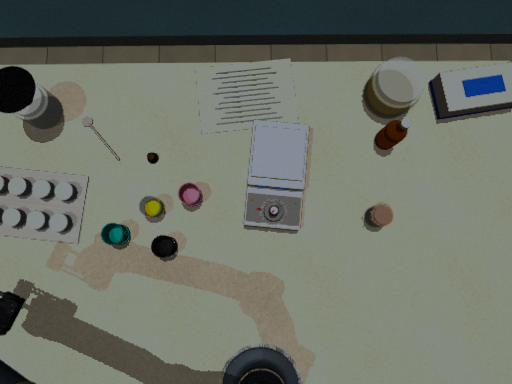

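View pics/side0.png

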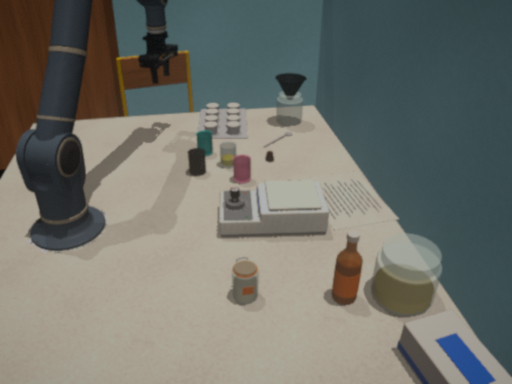

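Top view: the glass beaker with yellow wax is at (153,207). Lookalikes are pink (190,194), turquoise (116,234) and black (165,246). The stopper is at (152,157), the jar at (379,214), the oil at (390,134), and the stirrer has its control at (273,210). I choose the yellow one and will check it in a close crop.

```bash
cat > h.py <<'E'
import numpy as np,cv2
from cell import manip
from scipy.spatial.transform import Rotation as R
def cam(n):
    p=manip.camera_params(n); K=np.array([[p['fx'],0,p['cx']],[0,p['fy'],p['cy']],[0,0,1]])
    return K,p['D'],p['position'],R.from_euler('xyz',p['orientation'],degrees=True).as_matrix()
def ray(n,uv):
    K,D,c,M=cam(n); q=cv2.undistortPoints(np.array([[uv]],float),K,D)[0,0]
    return c,M@np.array([q[0],-q[1],-1])
def at(n,uv,z):
    c,d=ray(n,uv); return c+d*(z-c[2])/d[2]
def pix(n,P):
    K,D,c,M=cam(n); q=(np.atleast_2d(P)-c)@M*[1,-1,-1]
    return cv2.projectPoints(q,np.zeros(3),np.zeros(3),K,D)[0][:,0]
def crop(n,u,v,w,h,k,f):
    im=manip.camera(n)[v:v+h,u:u+w]; cv2.imwrite(f,cv2.resize(im,None,fx=k,fy=k,interpolation=cv2.INTER_CUBIC)); 
E
python3 - <<'E'
from h import *
a=manip.camera("top"); s=manip.camera("side")
r=lambda i,u,v,w,h,k:cv2.resize(i[v:v+h,u:u+w],(w*k,h*k),interpolation=cv2.INTER_CUBIC)
c=np.zeros((600,800,3),np.uint8)
A=r(a,238,115,80,120,5); c[:600,:400]=A
B=r(a,130,180,80,60,5); c[:300,400:800]=B
C=r(s,205,130,80,60,5)[:300]; c[300:600,400:800]=C
cv2.imwrite("pics/c1.png",c)
E
```

```text
(no output)
```

View pics/c1.png

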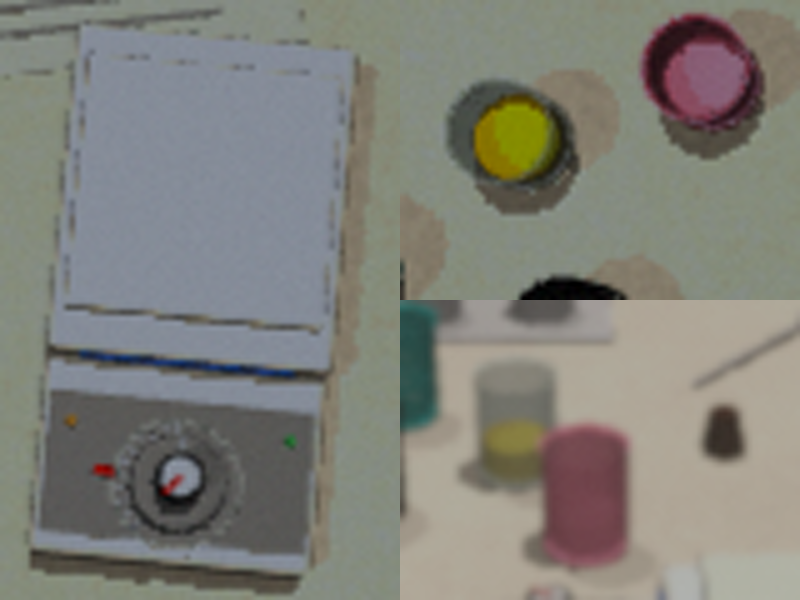

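The crops confirm clear glass with a yellow cake at (153,207), and the knob's red line points lower left while the red tab is on the left. Next, positions.

```bash
python3 - <<'E'
from h import *
np.set_printoptions(precision=4,suppress=True)
T=lambda x,y:(238+x/5-.4,115+y/5-.4); B=lambda x,y:(130+(x-400)/5-.4,180+y/5-.4); S=lambda x,y:(205+(x-400)/5-.4,130+(y-300)/5-.4)
print("beaker rim top",at("top",B(503,136),.078),"side rim",at("side",S(515,378),.078),"side base front",at("side",S(515,484),.0))
print("pink",at("top",B(700,73),.078))
cs=[at("top",T(*p),.082) for p in((80,25),(357,50),(330,372),(50,345))]
print("box top",*cs)
e=(cs[0]+cs[1]-cs[2]-cs[3])[:2]; yaw=np.arctan2(e[1],e[0]); e2=(cs[0]+cs[3]-cs[1]-cs[2])[:2]; 
print("yaw",np.degrees(yaw),np.degrees(np.arctan2(e2[1],e2[0]))-90)
# deck end corner at z .058
d=[at("top",T(*p),.058) for p in((32,550),(300,574))]; print("deck end",*d)
ex=np.array([np.cos(yaw),np.sin(yaw)])
m=sum(cs)[:2]/4
o=m-ex*.056; o2=(d[0]+d[1])[:2]/2+ex*.15; print("o",o,o2,"plate",(o+o2)/2+ex*.076)
c=o-ex*.105; k=at("top",T(180,478),.106); print("ctrl",c,o2-ex*.105,"knob top",k)
tab=at("top",T(103,470),.0615); print("tab",tab,np.hypot(*(tab-k)[:2]),"ang",np.degrees(np.arctan2(*(tab-k)[[1,0]])))
E
```

```text
beaker rim top [0.5007 0.2996 0.078 ] side rim [0.5023 0.2937 0.078 ] side base front [0.4993 0.284  0.    ]
pink [0.5343 0.1914 0.078 ]
box top [0.7441 0.0113 0.082 ] [ 0.7278 -0.1453  0.082 ] [ 0.5441 -0.1244  0.082 ] [0.5612 0.0305 0.082 ]
yaw -6.24670623781616 -6.13266979891101
deck end [0.4493 0.0421 0.058 ] [ 0.4338 -0.1073  0.058 ]
o [ 0.5886 -0.0509] [ 0.5907 -0.0489] plate [ 0.6652 -0.0582]
ctrl [ 0.4843 -0.0394] [ 0.4863 -0.0375] knob top [ 0.4845 -0.0387  0.106 ]
tab [0.4932 0.0018 0.0615] 0.04147222206437954 ang 77.86184756548424
```

```bash
R='{"offset":[-33,-19.4,8],"rot":[0,0,0],"claw":87}' >/dev/null
python3 -m handwheel '[{"offset":[-33,-19.4,8],"rot":[0,0,0],"claw":87},{"offset":[-33,-19.4,8],"rot":[0,0,0],"claw":87},{"offset":[-33,-19.4,8],"rot":[0,0,0],"claw":87},{"offset":[-33,-19.4,8],"rot":[0,0,0],"claw":87},{"offset":[-33,-19.4,8],"rot":[0,0,0],"claw":87}]' 15
python3 -m handwheel '[{"offset":[-33,-19.4,8],"rot":[0,0,0],"claw":87},{"offset":[-33,-19.4,8],"rot":[0,0,0],"claw":87},{"offset":[-33,-19.4,8],"rot":[0,0,0],"claw":87},{"offset":[-33,-19.4,8],"rot":[0,0,0],"claw":87},{"offset":[-33,-19.4,8],"rot":[0,0,0],"claw":87}]'
python3 -m handwheel '[{"offset":[0,0,0],"rot":[0,0,0],"claw":87},{"offset":[0,0,0],"rot":[0,0,0],"claw":87}]'
python3 - <<'E'
from h import *
a=manip.camera("top"); s=manip.camera("side")
r=lambda i,u,v,w,h,k:cv2.resize(i[v:v+h,u:u+w],(w*k,h*k),interpolation=cv2.INTER_CUBIC)
cv2.imwrite("pics/c2.png",np.hstack([r(a,110,160,80,100,5),r(s,185,90,80,100,5)]))
T=lambda x,y:(238+x/5-.4,115+y/5-.4)
print([at("top",T(*p),.092) for p in((90,55),(340,75),(322,330),(67,305),(205,191))])
print(manip.state()['qpos'])
E
```

```text
time_s: 0.62
tcp_pos: [0.3938, 0.4531, 0.1821]
tool_rot: [-180.0, 0.0, 155.1]
wrist_force: [0.5, 0.1, -0.5]
width: 0.087
gripper_force: 0.0
time_s: 1.03
tcp_pos: [0.5026, 0.2956, 0.1422]
tool_rot: [180.0, -0.0, 155.1]
wrist_force: [0.2, 0.1, -1.1]
width: 0.0867
gripper_force: 0.0
time_s: 1.2
tcp_pos: [0.5033, 0.2941, 0.1419]
tool_rot: [-179.9, 0.0, 154.7]
wrist_force: [-0.7, 0.3, -0.2]
width: 0.087
gripper_force: 0.0
[array([0.72366823, 0.00607741, 0.092     ]), array([ 0.71055264, -0.13384378,  0.092     ]), array([ 0.56618407, -0.11940783,  0.092     ]), array([0.58192669, 0.02083708, 0.092     ]), array([ 0.64510138, -0.05665518,  0.092     ])]
[-36.60465889  22.96402737   2.26268527 105.6068229   -1.2044454
  51.44688395  31.36244826]
```

View pics/c2.png

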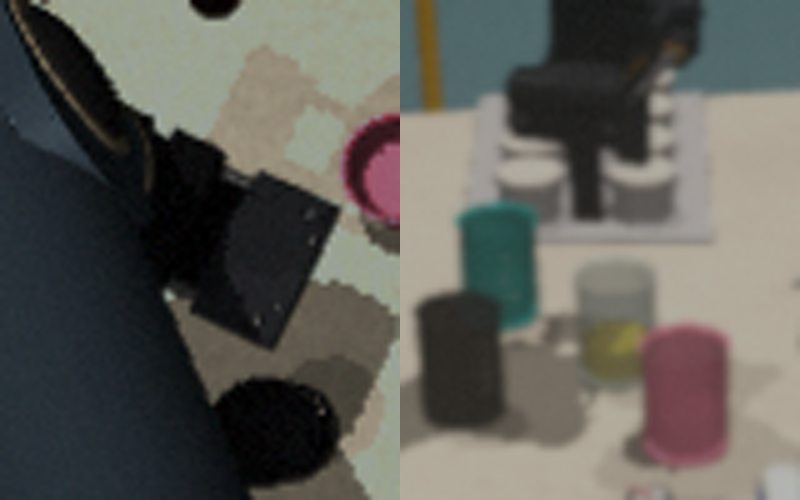

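The side view shows the open fingers straddling the beaker's axis (~(615,320) in the crop), with clearance to black, turquoise and pink. I'll descend and grip.

```bash
python3 -m handwheel '[{"offset":[0,1,30],"rot":[0,0,0],"claw":87},{"offset":[0,0,30],"rot":[0,0,0],"claw":87},{"offset":[0,0,30],"rot":[0,0,0],"claw":87},{"offset":[0,0,15],"rot":[0,0,0],"claw":87},{"offset":[0,0,10],"rot":[0,0,0],"claw":87}]' 15
python3 -m handwheel '[{"offset":[0,0,0],"rot":[0,0,0],"claw":60},{"offset":[0,0,0],"rot":[0,0,0],"claw":45},{"offset":[0,0,0],"rot":[0,0,0],"claw":45},{"offset":[0,0,0],"rot":[0,0,0],"claw":45},{"offset":[0,0,0],"rot":[0,0,0],"claw":45}]' 15
python3 -m handwheel '[{"offset":[0,0,0],"rot":[0,0,0],"claw":45},{"offset":[0,0,0],"rot":[0,0,0],"claw":45},{"offset":[0,0,0],"rot":[0,0,0],"claw":45},{"offset":[0,0,0],"rot":[0,0,0],"claw":45},{"offset":[0,0,0],"rot":[0,0,0],"claw":45}]' 15
```

```text
time_s: 1.72
tcp_pos: [0.4999, 0.2998, 0.0255]
tool_rot: [-179.9, -0.2, 155.3]
wrist_force: [-0.2, -0.7, -0.4]
width: 0.0867
gripper_force: 0.0
time_s: 2.13
tcp_pos: [0.503, 0.2989, 0.0289]
tool_rot: [179.9, 0.1, 155.1]
wrist_force: [0.3, -0.5, 0.3]
width: 0.0612
gripper_force: 0.3
time_s: 2.55
tcp_pos: [0.5031, 0.2989, 0.0287]
tool_rot: [179.9, 0.1, 155.1]
wrist_force: [-1.0, 0.8, 5.7]
width: 0.0578
gripper_force: 15.0
```

```bash
python3 -m handwheel '[{"offset":[0,0,-15],"rot":[0,0,0],"claw":45},{"offset":[0,0,-28],"rot":[0,0,0],"claw":45},{"offset":[0,0,-30],"rot":[0,0,0],"claw":45},{"offset":[0,0,-30],"rot":[0,0,0],"claw":45},{"offset":[0,0,-20],"rot":[0,0,0],"claw":45}]'
python3 -m handwheel '[{"offset":[-10,-10,0],"rot":[0,0,0],"claw":45},{"offset":[-19,-18,0],"rot":[0,0,0],"claw":45},{"offset":[-20,-19,0],"rot":[0,0,0],"claw":45},{"offset":[-20,-19,0],"rot":[0,0,0],"claw":45},{"offset":[-20,-19,0],"rot":[0,0,0],"claw":45}]'
python3 -m handwheel '[{"offset":[-20,-19,0],"rot":[0,0,0],"claw":45},{"offset":[-20,-19,0],"rot":[0,0,0],"claw":45},{"offset":[-20,-19,0],"rot":[0,0,0],"claw":45},{"offset":[-20,-19,0],"rot":[0,0,0],"claw":45},{"offset":[-20,-19,0],"rot":[0,0,0],"claw":45}]'
python3 -m handwheel '[{"offset":[-20,-19,0],"rot":[0,0,0],"claw":45},{"offset":[-20,-19,0],"rot":[0,0,0],"claw":45},{"offset":[-20,-19,0],"rot":[0,0,0],"claw":45},{"offset":[-20,-17,0],"rot":[0,0,0],"claw":45},{"offset":[-10,-8,0],"rot":[0,0,0],"claw":45}]'
python3 -m handwheel '[{"offset":[0,0,0],"rot":[0,0,0],"claw":45},{"offset":[0,0,0],"rot":[0,0,0],"claw":45},{"offset":[0,0,0],"rot":[0,0,0],"claw":45}]'
python3 - <<'E'
from h import *
s=manip.camera("side")
u,v=210,110
cv2.imwrite("pics/c3.png",cv2.resize(s[v:v+130,u:u+150],None,fx=4.5,fy=4.5,interpolation=cv2.INTER_CUBIC))
t=manip.state()['tcp_pos']; print(t, "predicted rim/base px in crop", [(q-[u,v])*4.5 for q in pix("side",[t+[0,0,.05],t-[0,0,.0285],[.645,-.057,.092],[.645,-.057,.170]])])
print(manip.state()['qpos'])
E
```

```text
time_s: 2.97
tcp_pos: [0.5028, 0.2982, 0.153]
tool_rot: [179.9, 0.1, 155.1]
wrist_force: [0.2, -0.7, -1.4]
width: 0.0573
gripper_force: 15.0
time_s: 3.38
tcp_pos: [0.5469, 0.1821, 0.1501]
tool_rot: [-179.9, -0.0, 155.1]
wrist_force: [0.9, -0.3, -2.2]
width: 0.058
gripper_force: 15.0
time_s: 3.8
tcp_pos: [0.5975, 0.0538, 0.15]
tool_rot: [-180.0, -0.1, 155.1]
wrist_force: [0.5, 0.4, -1.1]
width: 0.0578
gripper_force: 15.0
time_s: 4.22
tcp_pos: [0.6451, -0.0619, 0.15]
tool_rot: [-179.9, 0.0, 154.8]
wrist_force: [-0.4, -0.2, -1.3]
width: 0.0577
gripper_force: 15.0
time_s: 4.47
tcp_pos: [0.6442, -0.0545, 0.15]
tool_rot: [179.9, -0.1, 155.2]
wrist_force: [0.6, 0.5, -1.5]
width: 0.058
gripper_force: 15.0
[ 0.64432253 -0.05421773  0.15021256] predicted rim/base px in crop [array([373.96504449, 217.47215244]), array([367.91247199, 328.73398925]), array([367.75329635, 371.3089024 ]), array([373.74575199, 263.26928158])]
[-4.54816931 27.97896539  7.89735691 96.64031343 -4.58688477 55.76292815
 70.28868292]
```

View pics/c3.png

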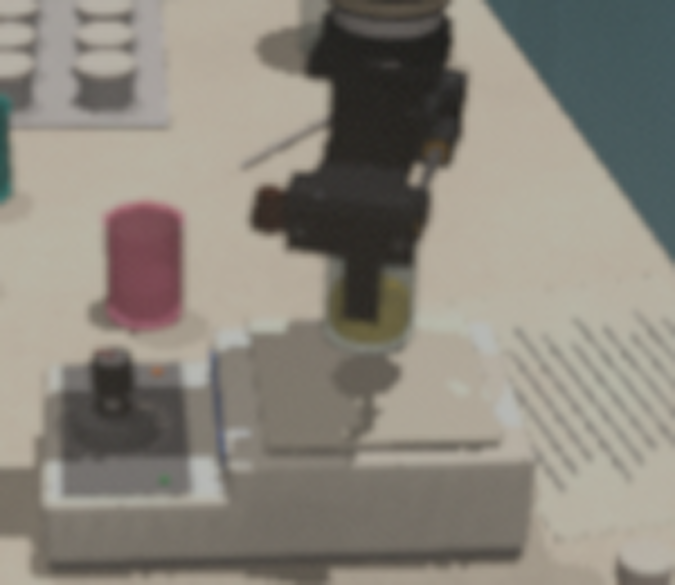

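The held beaker hangs upright with its axis at about crop x=370, which matches the prediction. I'll correct by 2.5 mm and lower.

```bash
python3 -m handwheel '[{"offset":[-1,-2.3,10],"rot":[0,0,0],"claw":45},{"offset":[0,0,9],"rot":[0,0,0],"claw":45},{"offset":[0,0,6],"rot":[0,0,0],"claw":45},{"offset":[0,0,3],"rot":[0,0,0],"claw":45},{"offset":[0,0,0],"rot":[0,0,0],"claw":45}]'
python3 -m handwheel '[{"offset":[0,0,0.5],"rot":[0,0,0],"claw":45},{"offset":[0,0,0],"rot":[0,0,0],"claw":45},{"offset":[0,0,0.5],"rot":[0,0,0],"claw":45},{"offset":[0,0,0],"rot":[0,0,0],"claw":45},{"offset":[0,0,0],"rot":[0,0,0],"claw":45}]'
```

```text
time_s: 4.93
tcp_pos: [0.6443, -0.0591, 0.1215]
tool_rot: [-180.0, -0.1, 155.1]
wrist_force: [-0.9, 0.5, -0.8]
width: 0.0573
gripper_force: 15.0
time_s: 5.35
tcp_pos: [0.645, -0.0595, 0.1216]
tool_rot: [180.0, 0.0, 155.1]
wrist_force: [-0.3, 0.2, -2.1]
width: 0.0577
gripper_force: 15.0
```

```bash
python3 -m handwheel '[{"offset":[0,0,0.5],"rot":[0,0,0],"claw":45},{"offset":[0,0,0],"rot":[0,0,0],"claw":45},{"offset":[0,0,0],"rot":[0,0,0],"claw":45}]'
python3 -m handwheel '[{"offset":[0,0,0.5],"rot":[0,0,0],"claw":45},{"offset":[0,0,0],"rot":[0,0,0],"claw":45},{"offset":[0,0,0],"rot":[0,0,0],"claw":45}]'
python3 - <<'E'
from h import *
s=manip.state();print(s['tcp_pos'],s['wrist_force'])
E
```

```text
time_s: 5.6
tcp_pos: [0.6449, -0.0595, 0.121]
tool_rot: [180.0, -0.0, 155.1]
wrist_force: [0.5, 1.1, -0.9]
width: 0.0572
gripper_force: 15.0
time_s: 5.85
tcp_pos: [0.645, -0.0595, 0.1208]
tool_rot: [180.0, 0.0, 155.1]
wrist_force: [-0.7, 0.6, -0.1]
width: 0.0575
gripper_force: 15.0
[ 0.64501098 -0.05946641  0.12075153] [-0.65675066  0.60905062 -0.10186059]
```

```bash
python3 -m handwheel '[{"offset":[0,0,0.7],"rot":[0,0,0],"claw":45},{"offset":[0,0,0],"rot":[0,0,0],"claw":45},{"offset":[0,0,0],"rot":[0,0,0],"claw":45}]'
python3 -m handwheel '[{"offset":[0,0,0.6],"rot":[0,0,0],"claw":45},{"offset":[0,0,0],"rot":[0,0,0],"claw":45},{"offset":[0,0,0],"rot":[0,0,0],"claw":45}]'
```

```text
time_s: 6.1
tcp_pos: [0.645, -0.0595, 0.1207]
tool_rot: [180.0, 0.0, 155.1]
wrist_force: [-1.3, 1.2, 5.0]
width: 0.0577
gripper_force: 15.0
time_s: 6.35
tcp_pos: [0.6451, -0.0595, 0.1207]
tool_rot: [180.0, 0.0, 155.1]
wrist_force: [-4.6, 1.3, 8.2]
width: 0.0574
gripper_force: 15.0
```

Contact confirmed. I'll ease off, open and rise, then go beside the control for a look.

```bash
python3 -m handwheel '[{"offset":[0,0,-0.7],"rot":[0,0,0],"claw":45},{"offset":[0,0,0],"rot":[0,0,0],"claw":60},{"offset":[0,0,0],"rot":[0,0,0],"claw":75},{"offset":[0,0,0],"rot":[0,0,0],"claw":87},{"offset":[0,0,0],"rot":[0,0,0],"claw":87}]'
python3 -m handwheel '[{"offset":[0,0,0],"rot":[0,0,0],"claw":87},{"offset":[0,0,-15],"rot":[0,0,0],"claw":87},{"offset":[0,0,-28],"rot":[0,0,0],"claw":87},{"offset":[0,0,-35],"rot":[0,0,0],"claw":87},{"offset":[0,0,-30],"rot":[0,0,0],"claw":87}]'
python3 -m handwheel '[{"offset":[20,35,0],"rot":[0,0,0],"claw":87},{"offset":[20,35,0],"rot":[0,0,0],"claw":87},{"offset":[20,35,0],"rot":[0,0,0],"claw":87},{"offset":[20,35,0],"rot":[0,0,0],"claw":87},{"offset":[0,0,0],"rot":[0,0,0],"claw":87}]'
python3 - <<'E'
from h import *
a=manip.camera("top"); s=manip.camera("side")
r=lambda i,u,v,w,h,k:cv2.resize(i[v:v+h,u:u+w],(w*k,h*k),interpolation=cv2.INTER_CUBIC)
c=np.zeros((600,800,3),np.uint8)
c[:,:400]=r(a,238,115,80,120,5)
c[:300,400:]=r(s,220,170,100,75,4)
c[300:,400:]=r(a,254,195,40,30,10)
cv2.imwrite("pics/c4.png",c)
E
```

```text
time_s: 6.77
tcp_pos: [0.6449, -0.0595, 0.1195]
tool_rot: [-180.0, -0.0, 155.1]
wrist_force: [-0.6, 1.0, -0.8]
width: 0.0724
gripper_force: 0.0
time_s: 7.18
tcp_pos: [0.6449, -0.0596, 0.2293]
tool_rot: [-180.0, -0.0, 155.1]
wrist_force: [1.4, -0.1, -0.1]
width: 0.0869
gripper_force: 0.0
time_s: 7.6
tcp_pos: [0.6295, 0.1137, 0.2277]
tool_rot: [179.6, -0.2, 155.9]
wrist_force: [0.3, 1.1, -0.5]
width: 0.0869
gripper_force: 0.0
```

View pics/c4.png

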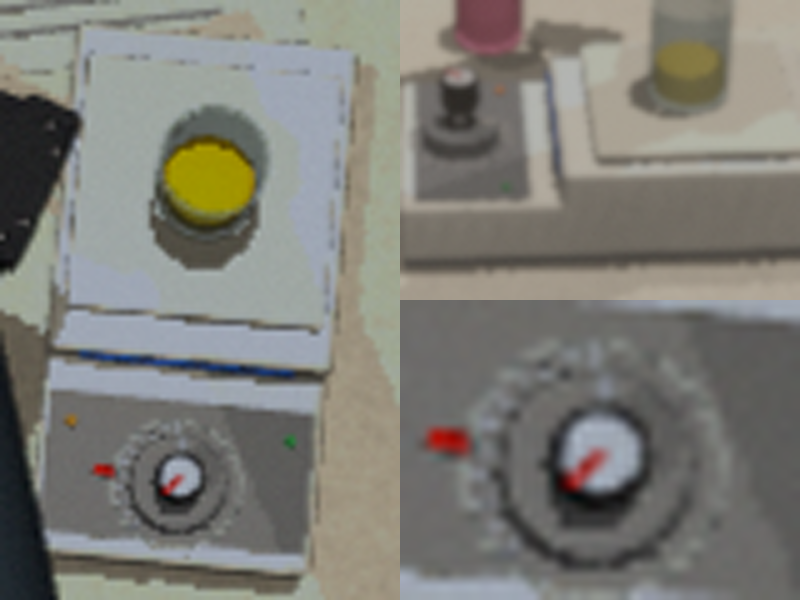

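The beaker stands upright mid-plate at (205,190). In the enlarged control crop, the red line runs from the cap centre (602,454) to (570,485), and the tab is at (447,440).

```bash
python3 - <<'E'
from h import *
np.set_printoptions(precision=4,suppress=True)
Z=lambda x,y:(254+(x-400)/10-.45,195+(y-300)/10-.45)
A=np.array([.4846,-.0385])
for z in(.1024,.1064,.1104):
    k=at("top",Z(602,454),z); e=at("top",Z(570,485),z); t=at("top",Z(447,440),.0605)
    c=np.array([*k[:2],0]); f=lambda p:np.degrees(np.arctan2(p[1]-k[1],p[0]-k[0]))
    print(z,k,"line",f(e),"tab",f(t),np.hypot(*(t-k)[:2]))
    q=pix("side",[[*k[:2],z],[*k[:2],.073],[*k[:2],z-.024]]); print(((q-[220,170])+.4)*4+[400,0])
print(manip.state()['tcp_pos'],manip.state()['qpos'],manip.state()['tool_rot'])
g=cv2.cvtColor(manip.camera("side"),cv2.COLOR_BGR2GRAY); u=int(q[0,0]); print(u,g[180:212,u-2:u+3].mean(1).astype(int))
E
```

```text
0.1024 [ 0.4854 -0.0393  0.1024] line 133.15632988198234 tab 78.98753248061468 0.041770962940823435
[[460.9651  84.6462]
 [461.6829 119.7293]
 [461.5519 113.348 ]]
0.1064 [ 0.4851 -0.0391  0.1064] line 133.15632988198246 tab 78.48319379791045 0.04161730017323591
[[460.3578  79.6793]
 [461.1809 119.598 ]
 [460.9508 108.4724]]
0.1104 [ 0.4848 -0.0389  0.1104] line 133.15632988198234 tab 77.97515669663086 0.041466885738102935
[[459.7488  74.6975]
 [460.679  119.4666]
 [460.348  103.5821]]
[0.6309 0.1042 0.2276] [-17.4566  23.1868   5.9157  93.047   -2.6342  63.9183  54.533 ] [179.9783  -0.0381 155.3893]
234 [102 104 115 140 158 151 138 132 138 145 132  90  52  43  43  42  43  46
  54  62  60  56  72  94 102  95  76  66  68  81 101 111]
```

The turn needed is about 55° clockwise, with the axis at (0.485,-0.039). Moving above the knob.

```bash
python3 -m handwheel '[{"offset":[12,-31.9,10],"rot":[0,0,0],"claw":50},{"offset":[12,-31.9,15],"rot":[0,0,0],"claw":50},{"offset":[12,-31.9,15],"rot":[0,0,0],"claw":50},{"offset":[12,-31.9,15],"rot":[0,0,0],"claw":50},{"offset":[12,-31.9,15],"rot":[0,0,0],"claw":50}]' 25
python3 -m handwheel '[{"offset":[12,-31.9,15],"rot":[0,0,0],"claw":50},{"offset":[0,0,10],"rot":[0,0,0],"claw":50},{"offset":[0,0,0],"rot":[0,0,0],"claw":50},{"offset":[0,0,0],"rot":[0,0,0],"claw":50},{"offset":[0,0,0],"rot":[0,0,0],"claw":50}]'
python3 -m handwheel '[{"offset":[0,0,0],"rot":[0,0,0],"claw":50},{"offset":[0,0,0],"rot":[0,0,0],"claw":50}]'
python3 - <<'E'
from h import *
s=manip.state();print(s['tcp_pos'],s['tool_rot'],s['wrist_force'],s['qpos'])
E
```

```text
time_s: 8.17
tcp_pos: [0.5083, -0.0216, 0.1575]
tool_rot: [-180.0, 0.0, 154.9]
wrist_force: [-0.1, -0.6, 0.2]
width: 0.0613
gripper_force: 0.0
time_s: 8.58
tcp_pos: [0.487, -0.0421, 0.1337]
tool_rot: [179.9, 0.1, 155.1]
wrist_force: [0.8, 0.4, -0.2]
width: 0.0502
gripper_force: 0.0
time_s: 8.75
tcp_pos: [0.4866, -0.0415, 0.1336]
tool_rot: [180.0, 0.1, 155.2]
wrist_force: [0.1, 0.3, 0.2]
width: 0.0501
gripper_force: 0.0
[ 0.486618   -0.04148742  0.13357106] [1.79951844e+02 8.28585962e-02 1.55156255e+02] [0.08648849 0.30385904 0.18051358] [ -6.82604534  15.54678273   7.99509872 118.5655512   -2.98628444
  45.97513795  68.10918717]
```

```bash
python3 -m handwheel '[{"offset":[2.5,1.6,12],"rot":[0,0,0],"claw":50},{"offset":[0,0,15],"rot":[0,0,0],"claw":50},{"offset":[0,0,11],"rot":[0,0,0],"claw":50},{"offset":[0,0,5.5],"rot":[0,0,0],"claw":50},{"offset":[0,0,0],"rot":[0,0,0],"claw":50}]' 6
python3 -m handwheel '[{"offset":[0,0,0],"rot":[0,0,0],"claw":50},{"offset":[0,0,0],"rot":[0,0,0],"claw":50}]'
python3 - <<'E'
from h import *
s=manip.state();print(s['tcp_pos'],s['wrist_force'])
im=manip.camera("side"); cv2.imwrite("pics/c5.png",cv2.resize(im[150:230,200:300],None,fx=7,fy=7,interpolation=cv2.INTER_CUBIC))
E
```

```text
time_s: 9.17
tcp_pos: [0.4834, -0.0391, 0.0886]
tool_rot: [-180.0, -0.1, 155.1]
wrist_force: [0.5, 1.0, -0.5]
width: 0.0499
gripper_force: 0.0
time_s: 9.33
tcp_pos: [0.4846, -0.0395, 0.0901]
tool_rot: [180.0, 0.1, 155.1]
wrist_force: [-1.0, 0.2, -0.8]
width: 0.0501
gripper_force: 0.0
[ 0.48455682 -0.03948251  0.09008413] [-1.00071063  0.20100921 -0.82853049]
```

View pics/c5.png

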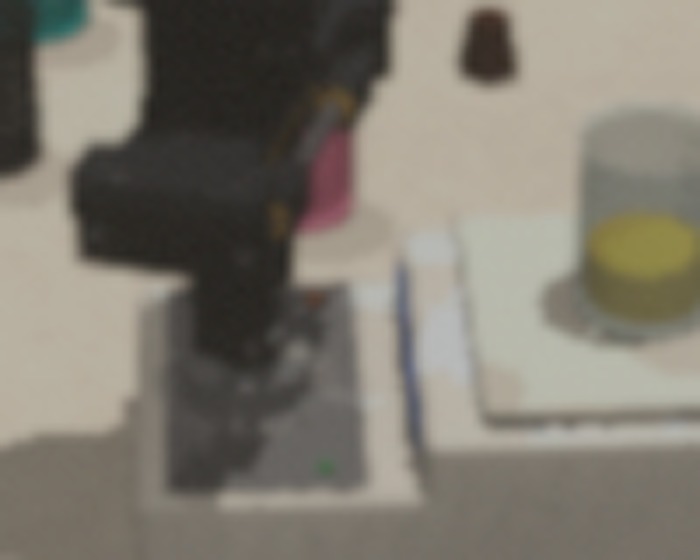

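The fingers straddle the cap with their tips (~(240,355)) above the ring. Closing.

```bash
python3 -m handwheel '[{"offset":[0,0,0],"rot":[0,0,0],"claw":30},{"offset":[0,0,0],"rot":[0,0,0],"claw":20},{"offset":[0,0,0],"rot":[0,0,0],"claw":20},{"offset":[0,0,0],"rot":[0,0,0],"claw":20},{"offset":[0,0,0],"rot":[0,0,0],"claw":20}]' 8
python3 -m handwheel '[{"offset":[0,0,0],"rot":[0,0,0],"claw":15},{"offset":[0,0,0],"rot":[0,0,0],"claw":15},{"offset":[0,0,0],"rot":[0,0,0],"claw":15},{"offset":[0,0,0],"rot":[0,0,0],"claw":15},{"offset":[0,0,0],"rot":[0,0,0],"claw":15}]' 25
python3 -c "
from h import *
s=manip.state();print(s['tcp_pos'],s['wrist_force'],s['ft_torque'])"
```

```text
time_s: 9.8
tcp_pos: [0.4833, -0.0407, 0.0894]
tool_rot: [-179.9, -0.0, 155.1]
wrist_force: [0.3, -3.2, -0.0]
width: 0.0259
gripper_force: 8.0
time_s: 10.22
tcp_pos: [0.4834, -0.0406, 0.0893]
tool_rot: [-179.9, -0.0, 155.0]
wrist_force: [-2.2, -5.7, 0.1]
width: 0.0251
gripper_force: 25.0
[ 0.48335124 -0.04057607  0.0892815 ] [-2.20515325 -5.65889645  0.076128  ] [-1.11660296  0.41256878  0.00793575]
```

```bash
python3 -m handwheel '[{"offset":[0,-1.2,0],"rot":[0,0,0],"claw":15},{"offset":[0,0,1],"rot":[0,0,0],"claw":15},{"offset":[0,0,1],"rot":[0,0,0],"claw":15},{"offset":[0,0,0],"rot":[0,0,0],"claw":15},{"offset":[0,0,0],"rot":[0,0,0],"claw":15}]'
python3 -m handwheel '[{"offset":[0,0,1],"rot":[0,0,0],"claw":15},{"offset":[0,0,0.5],"rot":[0,0,0],"claw":15},{"offset":[0,0,0],"rot":[0,0,0],"claw":15},{"offset":[0,0,0],"rot":[0,0,0],"claw":15}]'
python3 -m handwheel '[{"offset":[0,0,1],"rot":[0,0,0],"claw":15},{"offset":[0,0,0],"rot":[0,0,0],"claw":15},{"offset":[0,0,0],"rot":[0,0,0],"claw":15}]'
```

```text
time_s: 10.63
tcp_pos: [0.4833, -0.0407, 0.0872]
tool_rot: [-180.0, -0.0, 155.1]
wrist_force: [-1.0, -3.2, -1.0]
width: 0.0252
gripper_force: 25.0
time_s: 10.97
tcp_pos: [0.4833, -0.0407, 0.0858]
tool_rot: [-180.0, -0.0, 155.1]
wrist_force: [-0.9, -2.5, -0.1]
width: 0.0254
gripper_force: 25.0
time_s: 11.22
tcp_pos: [0.4833, -0.0407, 0.0848]
tool_rot: [-180.0, -0.0, 155.1]
wrist_force: [-1.1, -3.6, -0.1]
width: 0.0251
gripper_force: 25.0
```

```bash
python3 -m handwheel '[{"offset":[0,-0.6,1],"rot":[0,0,0],"claw":15},{"offset":[0,0,0],"rot":[0,0,0],"claw":15},{"offset":[0,0,0],"rot":[0,0,0],"claw":15}]'
python3 -m handwheel '[{"offset":[0,0,1],"rot":[0,0,0],"claw":15},{"offset":[0,0,0],"rot":[0,0,0],"claw":15},{"offset":[0,0,0],"rot":[0,0,0],"claw":15}]'
python3 -m handwheel '[{"offset":[0,0,1],"rot":[0,0,0],"claw":15},{"offset":[0,0,0],"rot":[0,0,0],"claw":15},{"offset":[0,0,0],"rot":[0,0,0],"claw":15}]'
```

```text
time_s: 11.47
tcp_pos: [0.4833, -0.0407, 0.0839]
tool_rot: [180.0, 0.0, 155.1]
wrist_force: [-0.6, -2.3, -1.3]
width: 0.0251
gripper_force: 25.0
time_s: 11.72
tcp_pos: [0.4833, -0.0408, 0.0829]
tool_rot: [180.0, 0.0, 155.1]
wrist_force: [0.1, -0.2, -0.8]
width: 0.0254
gripper_force: 25.0
time_s: 11.97
tcp_pos: [0.4833, -0.0408, 0.0819]
tool_rot: [180.0, 0.0, 155.1]
wrist_force: [1.3, 0.1, -1.3]
width: 0.0251
gripper_force: 25.0
```

```bash
python3 -m handwheel '[{"offset":[0,0,1],"rot":[0,0,0],"claw":15},{"offset":[0,0,0],"rot":[0,0,0],"claw":15},{"offset":[0,0,0],"rot":[0,0,0],"claw":15}]'
python3 -m handwheel '[{"offset":[0,0,0.7],"rot":[0,0,0],"claw":15},{"offset":[0,0,0],"rot":[0,0,0],"claw":15},{"offset":[0,0,0],"rot":[0,0,0],"claw":15}]'
python3 -c "
from h import *
s=manip.state();print(s['tcp_pos'],s['wrist_force'],s['ft_torque'])"
```

```text
time_s: 12.22
tcp_pos: [0.4833, -0.0408, 0.0812]
tool_rot: [180.0, 0.0, 155.1]
wrist_force: [-0.8, 0.7, 2.6]
width: 0.025
gripper_force: 25.0
time_s: 12.47
tcp_pos: [0.4833, -0.0408, 0.0804]
tool_rot: [180.0, 0.0, 155.1]
wrist_force: [-0.2, 1.3, 5.0]
width: 0.0255
gripper_force: 25.0
[ 0.48330963 -0.04081155  0.08043662] [-0.18725036  1.26212158  4.96158907] [0.39323704 0.12601996 0.03417338]
```

```bash
python3 -m handwheel '[{"offset":[0,0,1],"rot":[0,0,0],"claw":15},{"offset":[0,0,1],"rot":[0,0,0],"claw":15},{"offset":[0,0,0],"rot":[0,0,0],"claw":15},{"offset":[0,0,0],"rot":[0,0,0],"claw":15}]'
python3 -m handwheel '[{"offset":[0,0,1],"rot":[0,0,0],"claw":15},{"offset":[0,0,0],"rot":[0,0,0],"claw":15},{"offset":[0,0,0],"rot":[0,0,0],"claw":15}]'
python3 -m handwheel '[{"offset":[0,0,0.3],"rot":[0,0,0],"claw":15},{"offset":[0,0,0],"rot":[0,0,0],"claw":15},{"offset":[0,0,0],"rot":[0,0,0],"claw":15}]'
python3 -c "
from h import *
s=manip.state();print(s['tcp_pos'],s['wrist_force'],s['ft_torque'])"
```

```text
time_s: 12.8
tcp_pos: [0.4833, -0.0408, 0.0787]
tool_rot: [180.0, 0.0, 155.1]
wrist_force: [-1.2, 1.5, 8.4]
width: 0.0249
gripper_force: 25.0
time_s: 13.05
tcp_pos: [0.4833, -0.0409, 0.0778]
tool_rot: [180.0, 0.0, 155.1]
wrist_force: [-1.9, 1.2, 8.9]
width: 0.025
gripper_force: 25.0
time_s: 13.3
tcp_pos: [0.4833, -0.0408, 0.0776]
tool_rot: [180.0, 0.0, 155.1]
wrist_force: [-2.3, 2.4, 9.3]
width: 0.0256
gripper_force: 25.0
[ 0.48333988 -0.04084262  0.0775762 ] [-2.25080465  2.35437923  9.29671479] [0.42403864 0.40024875 0.03631354]
```

```bash
python3 -m handwheel '[{"offset":[0,0,0.3],"rot":[0,0,0],"claw":15},{"offset":[0,0,0],"rot":[0,0,2],"claw":15},{"offset":[0,0,0],"rot":[0,0,2],"claw":15},{"offset":[0,0,0],"rot":[0,0,2],"claw":15},{"offset":[0,0,0],"rot":[0,0,0],"claw":15}]'
python3 -c "
from h import *
s=manip.state();print(s['tcp_pos'],s['wrist_force'],s['ft_torque'])"
python3 -m handwheel '[{"offset":[0,0,0],"rot":[0,0,3],"claw":15},{"offset":[0,0,0],"rot":[0,0,3],"claw":15},{"offset":[0,0,0],"rot":[0,0,3],"claw":15},{"offset":[0,0,0],"rot":[0,0,0],"claw":15}]'
python3 -c "
from h import *
s=manip.state();print(s['tcp_pos'],s['wrist_force'],s['ft_torque'])"
```

```text
time_s: 13.72
tcp_pos: [0.4834, -0.0408, 0.0773]
tool_rot: [180.0, 0.0, 149.0]
wrist_force: [-2.5, 1.6, 8.9]
width: 0.0254
gripper_force: 25.0
[ 0.48339262 -0.04078123  0.07733602] [-2.50702789  1.64140437  8.9410397 ] [ 0.41363168  0.42316314 -0.01037474]
time_s: 14.05
tcp_pos: [0.4835, -0.0407, 0.0774]
tool_rot: [179.9, 0.0, 140.0]
wrist_force: [-2.0, 2.5, 9.7]
width: 0.0252
gripper_force: 25.0
[ 0.48351242 -0.04066419  0.07737692] [-2.04860363  2.45149538  9.69745631] [0.51593303 0.39601341 0.01534488]
```

```bash
python3 -m handwheel '[{"offset":[0,0,-0.8],"rot":[0,0,3],"claw":15},{"offset":[0,0,0],"rot":[0,0,4],"claw":15},{"offset":[0,0,0],"rot":[0,0,4],"claw":15},{"offset":[0,0,0],"rot":[0,0,4],"claw":15},{"offset":[0,0,0],"rot":[0,0,4],"claw":15}]'
python3 -m handwheel '[{"offset":[0,0,0],"rot":[0,0,4],"claw":15},{"offset":[0,0,0],"rot":[0,0,4],"claw":15},{"offset":[0,0,0],"rot":[0,0,4],"claw":15},{"offset":[0,0,0],"rot":[0,0,4],"claw":15},{"offset":[0,0,0],"rot":[0,0,4],"claw":15}]'
python3 -m handwheel '[{"offset":[0,0,0],"rot":[0,0,0],"claw":15},{"offset":[0,0,-1],"rot":[0,0,0],"claw":15},{"offset":[0,0,-1],"rot":[0,0,0],"claw":15},{"offset":[0,0,0],"rot":[0,0,0],"claw":15},{"offset":[0,0,0],"rot":[0,0,0],"claw":15}]'
python3 -c "
from h import *
s=manip.state();print(s['tcp_pos'],s['wrist_force'],s['ft_torque'],s['qpos'][6])"
```

```text
time_s: 14.47
tcp_pos: [0.4837, -0.0405, 0.078]
tool_rot: [179.9, -0.0, 120.9]
wrist_force: [-1.4, 2.3, 7.0]
width: 0.0254
gripper_force: 25.0
time_s: 14.88
tcp_pos: [0.484, -0.0404, 0.078]
tool_rot: [179.9, -0.0, 100.9]
wrist_force: [0.2, 1.9, 6.3]
width: 0.0254
gripper_force: 25.0
time_s: 15.3
tcp_pos: [0.484, -0.0404, 0.0796]
tool_rot: [179.9, -0.0, 101.1]
wrist_force: [3.5, 4.5, 0.2]
width: 0.0253
gripper_force: 25.0
[ 0.48395716 -0.04040337  0.07955326] [3.54958157 4.50473364 0.17416727] [ 0.89108914 -0.66532089 -0.03419028] 22.58484149069536
```

```bash
python3 -m handwheel '[{"offset":[0,0,0],"rot":[0,0,0],"claw":30},{"offset":[0,0,0],"rot":[0,0,0],"claw":50},{"offset":[0,0,0],"rot":[0,0,0],"claw":50},{"offset":[0,0,0],"rot":[0,0,0],"claw":50},{"offset":[0,0,-10],"rot":[0,0,0],"claw":50}]'
python3 -m handwheel '[{"offset":[0,0,-25],"rot":[0,0,0],"claw":50},{"offset":[0,0,-35],"rot":[0,0,0],"claw":50},{"offset":[0,0,-35],"rot":[0,0,0],"claw":50},{"offset":[38,0,0],"rot":[0,0,0],"claw":50},{"offset":[40,0,0],"rot":[0,0,0],"claw":50}]'
python3 -m handwheel '[{"offset":[40,0,0],"rot":[0,0,0],"claw":50},{"offset":[40,0,0],"rot":[0,0,0],"claw":50},{"offset":[0,0,0],"rot":[0,0,0],"claw":50},{"offset":[0,0,0],"rot":[0,0,0],"claw":50}]'
python3 - <<'E'
from h import *
ims=[manip.camera("top") for _ in range(6)]
a=np.mean(ims,0).astype(np.uint8); s=manip.camera("side"); np.save("a.npy",a)
r=lambda i,u,v,w,h,k:cv2.resize(i[v:v+h,u:u+w],(w*k,h*k),interpolation=cv2.INTER_CUBIC)
c=np.zeros((600,800,3),np.uint8)
c[:,:400]=r(a,238,115,80,120,5)
c[:300,400:]=r(s,220,170,100,75,4)
c[300:,400:]=r(a,254,195,40,30,10)
cv2.imwrite("pics/c6.png",c); print(manip.state()['tcp_pos'])
E
```

```text
time_s: 15.72
tcp_pos: [0.4809, -0.0417, 0.0881]
tool_rot: [-179.7, -0.0, 101.1]
wrist_force: [0.7, -0.2, -0.1]
width: 0.047
gripper_force: 0.0
time_s: 16.13
tcp_pos: [0.4698, 0.0337, 0.1876]
tool_rot: [179.6, 0.0, 100.7]
wrist_force: [0.1, 1.5, -0.5]
width: 0.05
gripper_force: 0.0
time_s: 16.47
tcp_pos: [0.452, 0.1158, 0.1849]
tool_rot: [180.0, -0.0, 101.4]
wrist_force: [0.5, -0.3, 0.3]
width: 0.0498
gripper_force: 0.0
[0.4528983  0.112597   0.18446348]
```

View pics/c6.png

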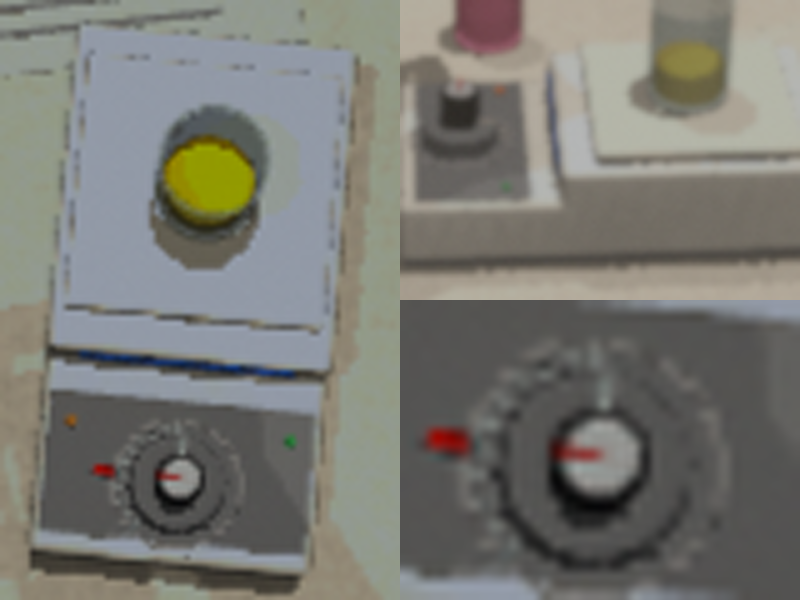

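The white ring line is still at about (603,380). The red line now points left, from (603,455) to (555,452), towards the tab at (447,440). Measuring the residual.

```bash
python3 - <<'E'
from h import *
a=np.load("a.npy").astype(float); red=np.clip(a[...,2]-a[...,:2].max(2)-25,0,None)
def cen(u0,u1,v0,v1):
    w=red[v0:v1,u0:u1]; V,U=np.mgrid[v0:v1,u0:u1]; return (w*U).sum()/w.sum(),(w*V).sum()/w.sum(),w
t=cen(255,263,204,215); l=cen(267,277,204,217); print(t[:2],l[:2]); print(l[2].astype(int))
w=l[2];V,U=np.mgrid[204:217,267:277]; X=np.c_[(U-l[0]).ravel(),(V-l[1]).ravel()]
ev,E=np.linalg.eigh((X*w.ravel()[:,None]).T@X); d=E[:,1]; d=d if d[0]<0 else -d
z=.1035; T=at("top",t[:2],.0605)
p0=at("top",l[:2],z);p1=at("top",(l[0]+5*d[0],l[1]+5*d[1]),z)
ang=lambda v:np.degrees(np.arctan2(v[1],v[0]))
print("line dir",ang(p1-p0))
for ax in([.4837,-.0406],[.485,-.039],[.4843,-.0398]): print(ax,"tab",ang(T[:2]-ax),np.hypot(*(T[:2]-ax)),"line ctr",ang(p0[:2]-ax))
g=a[...,0]; 
E
```

```text
(np.float64(258.2552504038772), np.float64(208.52665589660742)) (np.float64(271.20940170940173), np.float64(209.89316239316238))
[[ 0  0  0  0  0  0  0  0  0  0]
 [ 0  0  0  0  0  0  0  0  0  0]
 [ 0  0  0  0  0  0  0  0  0  0]
 [ 0  0  0  0  0  0  0  0  0  0]
 [ 0  0  0  0  0  0  0  0  0  0]
 [ 0  0  7 12  6  0  0  0  0  0]
 [ 0  0 14 46 44 61 44  0  0  0]
 [ 0  0  0  0  0  0  0  0  0  0]
 [ 0  0  0  0  0  0  0  0  0  0]
 [ 0  0  0  0  0  0  0  0  0  0]
 [ 0  0  0  0  0  0  0  0  0  0]
 [ 0  0  0  0  0  0  0  0  0  0]
 [ 0  0  0  0  0  0  0  0  0  0]]
line dir 84.0898809439727
[0.4837, -0.0406] tab 76.97446336887177 0.04337851985704556 line ctr 77.01146364036232
[0.485, -0.039] tab 78.22421318451238 0.04153656804772494 line ctr 84.8881255553757
[0.4843, -0.0398] tab 77.51989935155271 0.042465797098223346 line ctr 80.10379352513196
```

```bash
python3 - <<'E'
from h import *
from scipy.optimize import least_squares
from scipy.special import erf
def fit(a,nm,th0):
    a=a.astype(float); s=a[...,2]-a[...,:2].mean(2)
    V,U=np.mgrid[203:218,266:282]; S=s[203:218,266:282]
    def m(p):
        x0,y0,th,L,sg,A,b=p; du=U-x0;dv=V-y0; t=du*np.cos(th)+dv*np.sin(th); n=-du*np.sin(th)+dv*np.cos(th)
        return b+A*np.exp(-n**2/2/sg**2)*(erf(t/sg/1.414)-erf((t-L)/sg/1.414))/2
    best=min((least_squares(lambda p:(m(p)-S).ravel(),[274,210.3,th0+d,4,.6,100,0],bounds=([271,207,-9,2,.3,10,-50],[277,214,9,7,1.2,400,50])) for d in(-.4,-.2,0,.2,.4)),key=lambda r:r.cost)
    x0,y0,th,L=best.x[:4]; z=.1035 if nm=="now" else .109
    p=at("top",(x0,y0),z);q=at("top",(x0+L*np.cos(th),y0+L*np.sin(th)),z)
    J=best.jac; se=np.sqrt(np.diag(np.linalg.inv(J.T@J))*2*best.cost/(S.size-7))[2]
    print(nm,best.x.round(2),"dir",np.degrees(np.arctan2(*(q-p)[[1,0]])),"+-",np.degrees(se),"len",np.hypot(*(q-p)[:2]),"start",p,"tip",q)
fit(np.load("a.npy"),"now",np.pi)
fit(cv2.imread("pics/top0.png"),"init",2.3)
E
```

```text
now [273.59 209.98   3.24   4.87   0.48  86.42   0.9 ] dir 83.70915474633415 +- 0.414567018820513 len 0.013148834680632947 start [ 0.48526547 -0.0388319   0.1035    ] tip [ 0.48670626 -0.02576224  0.1035    ]
init [273.66 209.86   2.36   4.95   0.51 102.21  -1.47] dir 133.80051719622568 +- 0.8190741940326729 len 0.013342198030255301 start [ 0.4851429  -0.03871196  0.109     ] tip [ 0.4759081  -0.02908217  0.109     ]
```

The line is at 83.7° and the tab at about 78.5°, so about 5° clockwise remains. I'll regrip without pressing and turn it.

```bash
python3 -m handwheel '[{"offset":[-38,1,0],"rot":[0,0,0],"claw":50},{"offset":[-40,0,0],"rot":[0,0,0],"claw":50},{"offset":[-40,0,0],"rot":[0,0,0],"claw":50},{"offset":[-38,0,0],"rot":[0,0,0],"claw":50},{"offset":[0,0,30],"rot":[0,0,0],"claw":50}]' 25
python3 -m handwheel '[{"offset":[0,0,25],"rot":[0,0,0],"claw":50},{"offset":[0,0,0],"rot":[0,0,0],"claw":50},{"offset":[0,0,0],"rot":[0,0,0],"claw":50},{"offset":[0,0,0],"rot":[0,0,0],"claw":50},{"offset":[0,0,0],"rot":[0,0,0],"claw":50}]'
python3 -c "
from h import *
s=manip.state();print(s['tcp_pos'],s['wrist_force'],s['tool_rot'])"
```

```text
time_s: 17.23
tcp_pos: [0.4888, -0.0485, 0.1591]
tool_rot: [179.3, 0.3, 100.4]
wrist_force: [0.7, -0.2, -0.1]
width: 0.0496
gripper_force: 0.0
time_s: 17.65
tcp_pos: [0.4848, -0.0388, 0.1309]
tool_rot: [179.8, 0.0, 101.1]
wrist_force: [0.5, -0.5, 0.7]
width: 0.05
gripper_force: 0.0
[ 0.48483082 -0.03878495  0.13085154] [ 0.49775767 -0.53491768  0.68818101] [1.79839596e+02 9.11313269e-03 1.01125671e+02]
```

```bash
python3 -m handwheel '[{"offset":[-1.4,-1.1,15],"rot":[0,0,0],"claw":50},{"offset":[0,0,17],"rot":[0,0,0],"claw":50},{"offset":[0,0,10],"rot":[0,0,0],"claw":50},{"offset":[0,0,5],"rot":[0,0,0],"claw":50},{"offset":[0,0,0],"rot":[0,0,0],"claw":50}]' 8
python3 -m handwheel '[{"offset":[0,0,0],"rot":[0,0,0],"claw":50},{"offset":[0,0,0],"rot":[0,0,0],"claw":30},{"offset":[0,0,0],"rot":[0,0,0],"claw":15},{"offset":[0,0,0],"rot":[0,0,0],"claw":15},{"offset":[0,0,0],"rot":[0,0,0],"claw":15}]' 8
python3 -m handwheel '[{"offset":[0,0,0],"rot":[0,0,0],"claw":15},{"offset":[0,0,0],"rot":[0,0,0],"claw":15},{"offset":[0,0,0],"rot":[0,0,0],"claw":15}]' 25
python3 -c "
from h import *
s=manip.state();print(s['tcp_pos'],s['wrist_force'],s['ft_torque'])"
```

```text
time_s: 18.07
tcp_pos: [0.4826, -0.0403, 0.0821]
tool_rot: [-179.9, -0.0, 101.1]
wrist_force: [0.8, 0.1, 1.1]
width: 0.0499
gripper_force: 0.0
time_s: 18.48
tcp_pos: [0.4831, -0.0406, 0.0828]
tool_rot: [180.0, -0.0, 101.1]
wrist_force: [0.2, 0.4, -0.3]
width: 0.0309
gripper_force: 0.0
time_s: 18.73
tcp_pos: [0.4839, -0.0405, 0.0828]
tool_rot: [179.9, 0.0, 101.1]
wrist_force: [2.1, 1.3, 0.2]
width: 0.0252
gripper_force: 25.0
[ 0.4838989  -0.04046273  0.08282907] [2.05768416 1.26036032 0.15760758] [ 0.10797164 -0.40388381  0.02318277]
```

Centred at the expected spot. Turning 5°, releasing and going clear.

```bash
python3 -m handwheel '[{"offset":[0,0.7,0],"rot":[0,0,2],"claw":15},{"offset":[0,0,0],"rot":[0,0,2],"claw":15},{"offset":[0,0,0],"rot":[0,0,1.5],"claw":15},{"offset":[0,0,0],"rot":[0,0,0],"claw":15},{"offset":[0,0,0],"rot":[0,0,0],"claw":15}]'
python3 -m handwheel '[{"offset":[0,0,0],"rot":[0,0,0],"claw":30},{"offset":[0,0,0],"rot":[0,0,0],"claw":50},{"offset":[0,0,0],"rot":[0,0,0],"claw":50},{"offset":[0,0,0],"rot":[0,0,0],"claw":50},{"offset":[0,0,-10],"rot":[0,0,0],"claw":50}]'
python3 -m handwheel '[{"offset":[0,0,-25],"rot":[0,0,0],"claw":50},{"offset":[0,0,-35],"rot":[0,0,0],"claw":50},{"offset":[0,0,-35],"rot":[0,0,0],"claw":50},{"offset":[38,0,0],"rot":[0,0,0],"claw":50},{"offset":[40,0,0],"rot":[0,0,0],"claw":50}]'
python3 -m handwheel '[{"offset":[40,0,0],"rot":[0,0,0],"claw":50},{"offset":[40,0,0],"rot":[0,0,0],"claw":50},{"offset":[0,0,0],"rot":[0,0,0],"claw":50},{"offset":[0,0,0],"rot":[0,0,0],"claw":50}]'
python3 - <<'E'
from h import *
from scipy.optimize import least_squares
from scipy.special import erf
a=manip.camera("top"); im=a; s0=manip.camera("side")
r=lambda i,u,v,w,h,k:cv2.resize(i[v:v+h,u:u+w],(w*k,h*k),interpolation=cv2.INTER_CUBIC)
c=np.zeros((600,800,3),np.uint8)
c[:,:400]=r(a,238,115,80,120,5); c[:300,400:]=r(s0,220,150,100,75,4); c[300:,400:]=r(a,254,195,40,30,10)
cv2.imwrite("pics/c7.png",c)
a=a.astype(float); s=a[...,2]-a[...,:2].mean(2); V,U=np.mgrid[203:218,266:282]; S=s[203:218,266:282]
def m(p):
    x0,y0,th,L,sg,A,b=p; du=U-x0;dv=V-y0; t=du*np.cos(th)+dv*np.sin(th); n=-du*np.sin(th)+dv*np.cos(th)
    return b+A*np.exp(-n**2/2/sg**2)*(erf(t/sg/1.414)-erf((t-L)/sg/1.414))/2
x=least_squares(lambda p:(m(p)-S).ravel(),[273.6,210,3.3,4.9,.5,90,0]).x
p=at("top",x[:2],.1035);q=at("top",x[:2]+5*np.array([np.cos(x[2]),np.sin(x[2])]),.1035)
w=np.clip(s[204:215,255:263]-40,0,None); V,U=np.mgrid[204:215,255:263]; T=at("top",((w*U).sum()/w.sum(),(w*V).sum()/w.sum()),.0605)
f=lambda v:np.degrees(np.arctan2(v[1],v[0])); print(x.round(2),"line",f(q-p),"tab",f(T-p))
E
```

```text
time_s: 19.15
tcp_pos: [0.484, -0.0404, 0.0826]
tool_rot: [179.9, 0.0, 95.6]
wrist_force: [2.8, 0.1, -0.6]
width: 0.0252
gripper_force: 25.0
time_s: 19.57
tcp_pos: [0.4817, -0.0405, 0.0912]
tool_rot: [-179.7, -0.0, 95.6]
wrist_force: [1.2, 0.5, -0.6]
width: 0.0466
gripper_force: 0.0
time_s: 19.98
tcp_pos: [0.4778, 0.0356, 0.1908]
tool_rot: [179.6, -0.0, 95.2]
wrist_force: [1.6, 1.2, -1.5]
width: 0.05
gripper_force: 0.0
time_s: 20.32
tcp_pos: [0.4676, 0.1191, 0.188]
tool_rot: [180.0, -0.0, 95.9]
wrist_force: [-0.3, -0.9, -0.1]
width: 0.0501
gripper_force: 0.0
[273.65 210.02   3.34   4.75   0.48  86.51   0.92] line 77.85487862470339 tab 78.4054777901616
```

View pics/c7.png

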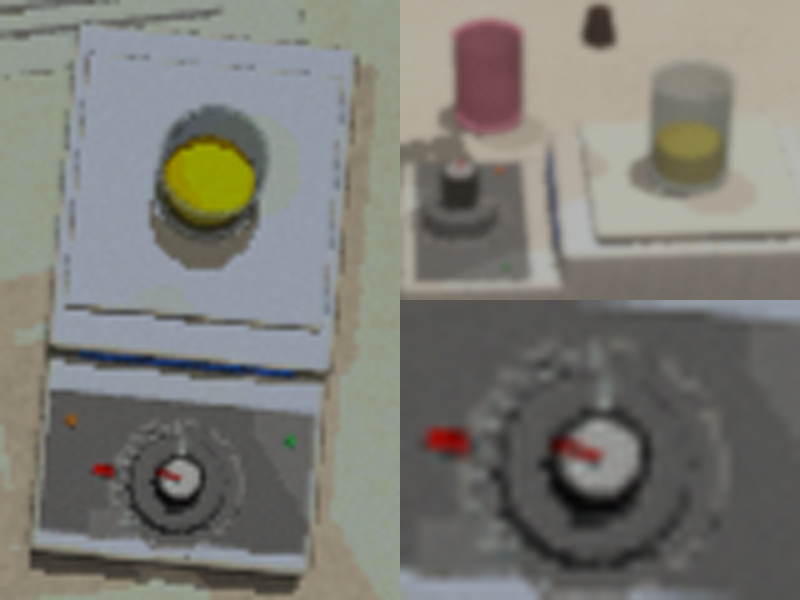

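The red line, from (600,456) to (556,443), now points at the tab to within 1°. The white line is unmoved at (603,380), and the beaker stands mid-plate. Handing in.

```bash
python3 -c "
from cell import manip
print(manip.close_job())"
```

```text
the job is handed in; nothing more can be done
None
```

I handed the job in at about 20 s: the wax beaker stands mid-plate, the heat knob's red line measures within 1° of the red marker, and the speed ring looks unmoved; the marker needed a second light grip and a 5.5° turn.

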